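Air the disc polisher with its lid lever

TASK

Press the disc polisher's side lever down with the fingertips until the linked clear lid stands wide open, and keep it open for two full seconds so the mist can clear. Then let the lever come back up under your fingertips so that the lid eases down fully shut without slamming, following it right to the top before you move away. Only press on top of the paddle: do not grip or hook the lever or touch the lid, and leave the bottle, disc spindle and jar where they stand.

Things in the scene. Friction and masses are not known exactly. Their poses are not given: they have to be found in the camera images.
- machine: White open-topped disc polisher, fixed, 200 mm deep (x), 280 wide (y), 120 high. Origin: centre of its underside. x axis: from its front (robot side) to the rear, where the lid hinges; y to its left, z up. The lever is on its right side (-y), its paddle at the front right corner, arm bar and a 16 mm thick grey link housing along the right wall.
- lid (a joint): Angle (rad) of the clear, grey-framed lid, 212 x 292 mm, hinged at the machine's rear top edge. 0 shut, 1.08 with the lever fully down; wide open is above 0.95. Linked: lid angle = 2.4 x lever angle. Its weight (about 0.4 kg, varies) shuts it and lifts the lever when nothing presses the paddle; let go, it slams at several rad/s. Coming down faster than 1.5 rad/s is a slam.
- lid_edge (a point): Middle of the lid's free front edge, moving with the lid; 127 mm above the table with the lid shut. The hinge line lies 212 mm behind it along the machine's x, 127 mm above the table. Not to be touched.
- lever (a joint): Angle (rad) of the lever: 0 up (lid shut), 0.45 fully down (lid wide open, hard stop); lid above 0.95 takes at least 0.40. The lid's weight pushes it back up: holding the paddle down takes about 3 to 10 N. From 0 to 0.45 the paddle centre goes down by about 66 mm, nearly straight.
- paddle_top (a point): Centre of the top face of the lever's black paddle with 3 thin grey ribs: 56 mm along the machine's x, 92 along its y, 18 thick over its down-turned rim (rim and underside not to be gripped or hooked). 114 mm above the table when up, 48 when down. It slopes 0.22 rad, rear edge lower, when up, 0.23 rad, front edge lower, when down. Its inner edge is 29 mm right of the machine's side wall.
- lever_pivot (a point): Fixed point on the lever's hinge axis, 75 mm above the table, level with the paddle's middle across the machine; the axis is parallel to the machine's y. The paddle centre circles it at a radius of 150 mm on the side of the machine's front.
- bottle: Bystander: upright closed bottle, 56 mm diameter, 140 mm high; origin at the centre of its underside. Stays where it is.
- spindle: Bystander: stack of discs on a black base, 90 mm diameter, 75 mm high; origin at the centre of its underside. Stays where it is.
- jar: Bystander: lidded jar, 68 mm diameter, 65 mm high; origin at the centre of its underside. Stays where it is.

How it is judged:
By the outcome, as a careful person would: the job done as asked, in the order asked, and still so for the second after the job is handed in, with the robot touching nothing.
It also fails if it takes over 42 s, if anything falls off the work surface, if the arm or the gripper's body presses on something with over 40 N, if the wrist force passes 120 N, or if a joint passes its speed limit or range.

ROBOT

A 7-joint arm with a two-finger parallel gripper is mounted at the origin on the work surface. World frame = base frame: x ahead of the robot, y to its left, z up, the work surface at z = 0. Lengths are in m, angles in rad, forces in N, time in s.
With the tool pointing down it reaches from about 0.425 to 0.95 m from the base axis. Payload 16.7 kg.
Tool frame: the origin (TCP) lies at the centre of the arm's flange, where the gripper is bolted on; the fingertips stand 199 mm ahead of it and the grasp point (between the pads) lies 180 mm ahead of it (env.hold_point_z is the distance from the TCP to the grasp point, in m); z points along the fingers, y is the direction in which the jaws open and shut (so a half turn about z gives the same grasp; the last joint's range is limited). The gripper opens to 94 mm and grips with 3 to 60 N. Pads are 16 mm wide; open, the fingers measure 119 mm over their backs; the gripper's body (75 mm by 177 mm) begins 78 mm behind the grasp point.
Start: joints at [1, 0.426, 0.074, 1.606, -0.034, 1.111, -0.067], TCP at [0.276, -0.616, 0.405] pointing down, gripper open.
Joint ranges: [-2.85, 2.85], [-0.5, 2.14], [-1.23, 1.37], [0.21, 2.46], [-1.02, 4.16], [0.16, 2.05], [-2.73, 2.73]. Speed limits (rad/s): [1.89, 1.89, 2.39, 2.39, 3.01, 3.01, 3.01].

INTERFACE

Orientations are given as a unit quaternion [x, y, z, w].
In Python, from workcell import env gives the robot as it stands.
- The arm moves only by the shell command python3 -m creep 'ROWS' [OPENING] [FORCE]. ROWS is JSON, a list that holds one entry, the list of rows, each a list of 6 numbers: the shift along the tool's x, y, z in mm, then the turn, a rotation vector about the tool's x, y, z in rad. A call has 1 to 10 rows; each row is the pose to reach, as a shift and turn from the pose commanded when the call began, along the tool's axes at that moment; what a row does not reach only later rows make up. A row lasts 1/12 s, in which the tool goes at most 41.7 mm and 7.16 degrees, less where a joint would pass 70% of its speed; a pose out of reach is approached as far as the arm can. A call with a gripper value outside its range is refused whole. OPENING is the closure, from -1 (fully open) to 1 (shut), set as the call begins (- or left out, the last holds). The fingers move at their own pace and stop on an object; FORCE is the grip in N (left out, the last holds). Time passes only in rows, so rows that repeat a pose let the fingers close. It gives the time, the measured TCP pose, the force and the opening at its end, in the units of the state.
- env.state(): the state, without advancing time (a new reading comes with each control period).
- env.capture(name): name is "scene" or "top" or "wrist"; returns a dict with "frame" (420x560x3 uint8, red, green, blue), "camera_matrix" (3x3 intrinsics, pixels), "view" (4x4, takes a point from world to camera coordinates). Camera axes: x right, y up, looking along -z (the intrinsics and any distortion apply to the point x, -y, -z); pixel columns grow to the right and rows downward; lengths in m; the calibration is good to about 2 mm. A picture is of the moment at which its call begins. There is no depth.
- env.finish_job(): hands the job in, once; it reports no verdict.
The state is a dict: "time_s": time; "qpos": joint angles; "dq": joint speeds; "joint_torque": joint torques, N m; "eef_pos": TCP position; "orientation": TCP orientation; "wrist_force": force on the tool from outside, world axes, zero at the start; "ft_torque": the same for the moment, N m; "finger_gap": finger opening in m.
Only numpy, scipy, OpenCV 4.12 (cv2) and the standard library are available. Lean on these libraries where they do the work, as an engineer would, in place of code of your own. Each camera call takes 0.05 s, during which the arm holds its last target.

## Working session

There is one attempt and no reset: what is moved stays moved. The work goes in short steps, Python scripts to look and compute and a shell command to move; the robot and the scene stay as the last step left them, time stands still between calls to the robot, and variables do not carry over. Pictures are saved under pics/ and viewed, and the job is handed in when it is done.

```bash
ls; mkdir -p pics
python3 - <<'E'
from workcell import env
import cv2,json
for k,v in env.state().items(): print(k,v)
for n in ("scene","top","wrist"):
    c=env.capture(n); cv2.imwrite(f"pics/{n}0.png",c["frame"][:,:,::-1]); print(n,c["camera_matrix"].tolist(),c["view"].round(4).tolist(), c.keys())
E
```

```text
pics
time_s 0.0
qpos [ 1.00048266  0.42673876  0.07382053  1.60657723 -0.03409523  1.1107944
 -0.06708856]
dq [-2.86615677e-04  5.94198723e-05  1.04311401e-03 -4.90812623e-04
 -6.49819974e-04  3.87256705e-04  7.42254477e-04]
joint_torque [ 2.24208292e-03 -9.35793042e+01  3.66755493e+00 -4.54173124e+01
 -4.89967049e-02  2.05429445e-02  4.53790460e-05]
eef_pos [ 0.27567395 -0.61595105  0.40398318]
orientation [ 9.77944741e-01  2.08862843e-01 -1.72882054e-04 -6.05462058e-04]
wrist_force [ 0.30990913  0.03155481 -0.24162575]
ft_torque [0.02590534 0.04838903 0.00111102]
finger_gap 0.09396951172614557
scene [[486.50995274250585, 0.0, 270.85408160363966], [0.0, 486.50995274250585, 209.05941304099713], [0.0, 0.0, 1.0]] [[0.9734, 0.2288, 0.0073, -0.5888], [-0.1907, 0.7929, 0.5787, 0.0765], [0.1266, -0.5648, 0.8155, -1.2263], [0.0, 0.0, 0.0, 1.0]] dict_keys(['frame', 'camera_matrix', 'view'])
top [[411.4695179962991, 0.0, 278.7626873353704], [0.0, 411.4695179962991, 211.2391121948602], [0.0, 0.0, 1.0]] [[-0.0301, -0.9995, 0.0009, -0.0303], [0.9916, -0.0297, 0.1256, -0.6242], [-0.1255, 0.0047, 0.9921, -0.9738], [0.0, 0.0, 0.0, 1.0]] dict_keys(['frame', 'camera_matrix', 'view'])
wrist [[353.83695102059494, 0.0, 281.2853836271246], [0.0, 353.83695102059494, 203.10017667205608], [0.0, 0.0, 1.0]] [[0.409, -0.9125, -0.0004, -0.6752], [0.8762, 0.3928, -0.2793, 0.0304], [0.255, 0.1139, 0.9602, -0.3912], [0.0, 0.0, 0.0, 1.0]] dict_keys(['frame', 'camera_matrix', 'view'])
```

View pics/scene0.png

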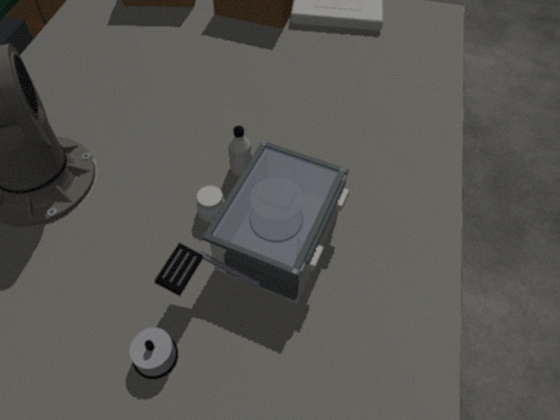

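View pics/top0.png

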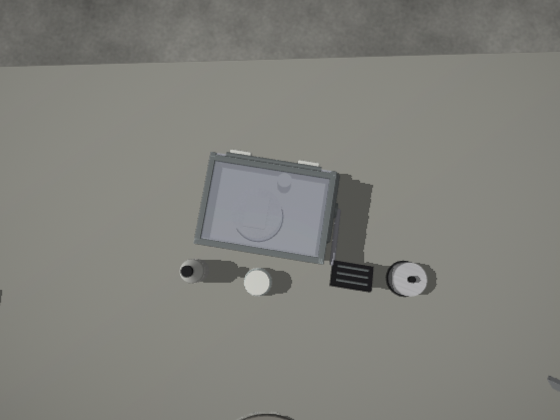

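View pics/wrist0.png

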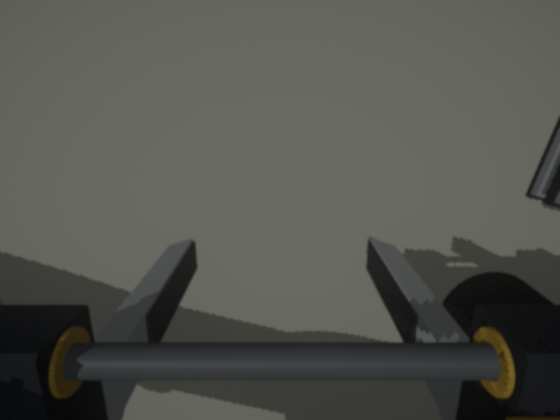

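The scene view has the paddle at (180,268) and the spindle at (153,350). In the top view the paddle is at (352,276), the spindle at (407,279), the jar at (257,281), the bottle at (190,271) and the lid's corners at about (213,154), (336,172), (322,263) and (196,243). Next I'll cast rays.

```bash
cat > h.py <<'E'
import numpy as np, cv2
from workcell import env
def ray(c,u,v):
    K=c["camera_matrix"];V=c["view"];d=np.linalg.inv(K)@[u,v,1.];d=np.array([d[0],-d[1],-d[2]])
    R=V[:3,:3];o=-R.T@V[:3,3];return o,R.T@d
def onz(c,u,v,z):
    o,d=ray(c,u,v);return o+d*(z-o[2])/d[2]
def two(a,b):
    (o1,d1),(o2,d2)=a,b
    A=np.stack([d1,-d2],1);t=np.linalg.lstsq(A,o2-o1,rcond=None)[0]
    p,q=o1+d1*t[0],o2+d2*t[1];return (p+q)/2,np.linalg.norm(p-q)
def proj(c,p):
    q=c["view"][:3,:3]@p+c["view"][:3,3];q=c["camera_matrix"]@[q[0],-q[1],-q[2]];return q[:2]/q[2]
E
python3 - <<'E'
from h import *
T=env.capture("top");S=env.capture("scene")
def darkblob(c,x0,x1,y0,y1,th):
    g=cv2.cvtColor(c["frame"],cv2.COLOR_RGB2GRAY)[y0:y1,x0:x1]
    m=(g<th).astype(np.uint8);m=cv2.morphologyEx(m,cv2.MORPH_CLOSE,np.ones((7,7)))
    m=cv2.morphologyEx(m,cv2.MORPH_OPEN,np.ones((9,9)))
    k=max(cv2.findContours(m,0,2)[0],key=cv2.contourArea);r=cv2.minAreaRect(k)
    return np.array(r[0])+[x0,y0],r[1:],cv2.boxPoints(r)+[x0,y0]
for n,c,b in(("top",T,(322,382,250,300)),("scene",S,(140,215,232,305))):
    ctr,sz,bx=darkblob(c,*b,32);print(n,ctr,sz);print(bx.round(1).tolist())
    if n=="top": a=ctr;print("corner@z",[onz(c,*p,.112)[:2].round(4).tolist() for p in bx]);print(onz(c,*ctr,.114))
    else: print(two(ray(T,*a),ray(S,*ctr)), onz(c,*ctr,.114))
cs=[onz(T,*p,.13) for p in((213,154),(336,172),(322,263),(196,243))]
print(np.round(cs,4).tolist());print([np.linalg.norm(cs[i]-cs[(i+1)%4]).round(4) for i in range(4)])
e=[cs[2]-cs[3],cs[1]-cs[0],cs[3]-cs[0],cs[2]-cs[1]]
print([np.degrees(np.arctan2(v[1],v[0])).round(2) for v in e])
print("spindle",onz(T,407,279,.075),"jar",onz(T,257,281,.065),"bottle",onz(T,187,271,.14))
big=cv2.resize(T["frame"][130:310,170:440],None,fx=2.9,fy=2.9,interpolation=2);cv2.imwrite("pics/topz.png",big[:,:,::-1])
E
```

```text
top [351.7067585  275.69054222] ((41.018157958984375, 24.330163955688477), 8.972625732421875)
[[329.6, 284.5], [333.3, 260.5], [373.9, 266.9], [370.1, 290.9]]
corner@z [[0.4455, -0.1571], [0.4986, -0.1681], [0.4816, -0.2584], [0.4288, -0.2468]]
[ 0.46357281 -0.20724924  0.114     ]
scene [178.58958817 268.84839249] ((27.784442901611328, 46.02043533325195), 30.5792293548584)
[[154.9, 281.6], [178.3, 242.0], [202.3, 256.1], [178.8, 295.7]]
(array([ 0.46394882, -0.20904315,  0.10164001]), np.float64(0.0017648297655492662)) [ 0.46878639 -0.214631    0.114     ]
[[0.7476, 0.0974, 0.13], [0.6974, -0.181, 0.13], [0.4937, -0.1404, 0.13], [0.5461, 0.1371, 0.13]]
[np.float64(0.2829), np.float64(0.2076), np.float64(0.2824), np.float64(0.2053)]
[np.float64(-100.69), np.float64(-100.22), np.float64(168.85), np.float64(168.73)]
spindle [ 0.45074141 -0.34231947  0.075     ] jar [0.45625209 0.00720364 0.065     ] bottle [0.48533247 0.15495492 0.14      ]
```

View pics/topz.png

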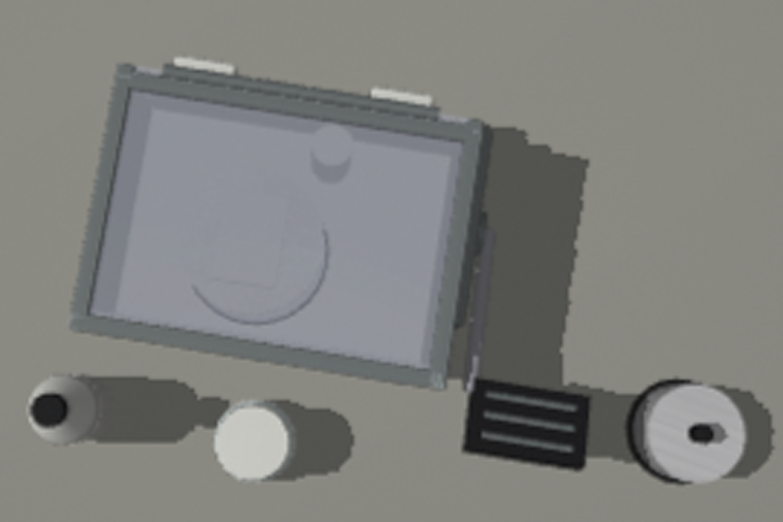

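The lid measures 283 x 207 mm at frame height (292 x 212 expected) and the machine's yaw is about -11°. The paddle's centre is near (0.464, -0.208), 90 mm wide, with z close to the given 114 mm, so the measurements agree. The plan is to shut the fingers and lay the jaw direction along machine x, which keeps the gripper's body clear of the lid. I'll press slightly outboard of the centre.

```bash
cat > w.py <<'E'
from h import *
from scipy.spatial.transform import Rotation as R
import sys
s=env.state();r=R.from_quat(s["orientation"]);yaw=np.radians(-11.2)
y=np.array([np.cos(yaw),np.sin(yaw),0]);z=np.array([0,0,-1.]);x=np.cross(y,z)
g=R.from_matrix(np.stack([x,y,z],1))
t=np.array([float(a) for a in sys.argv[1:4]])
print("tips",(s["eef_pos"]+r.apply([0,0,.199])).round(4),"t",s["time_s"],"F",s["wrist_force"].round(2),"gap",s["finger_gap"])
print("shift mm",(r.inv().apply(t+[0,0,.199]-s["eef_pos"])*1000).round(1),"rot",(r.inv()*g).as_rotvec().round(4))
E
python3 w.py .464 -.211 .19
```

```text
tips [ 0.2756 -0.616   0.2054] t 0.25 F [-0.41  0.34  0.48] gap 0.09430955147555702
shift mm [ 337.4 -292.8   15.5] rot [-6.000e-04 -2.000e-04 -9.546e-01]
```

```bash
python3 -m creep '[[[17,-15,0,0,0,-0.05],[45,-40,0,0,0,-0.13],[75,-66,0,0,0,-0.22],[105,-92,0,0,0,-0.31],[135,-118,0,0,0,-0.4],[165,-144,0,0,0,-0.49],[195,-170,0,0,0,-0.58],[218,-190,0,0,0,-0.66],[230,-200,0,0,0,-0.70],[232,-202,0,0,0,-0.71]]]' 1 20; python3 w.py .464 -.211 .19
```

```text
time_s: 1.08
eef_pos: [0.4064, -0.3343, 0.405]
orientation: [0.843, 0.538, 0.0, 0.0]
wrist_force: [0.3, 0.2, 0.2]
finger_gap: 0.0308
tips [ 0.4065 -0.3342  0.206 ] t 1.0833 F [0.32 0.25 0.17] gap 0.030832729685993092
shift mm [136.1   0.4  16. ] rot [ 0.0005 -0.0005 -0.2384]
```

```bash
python3 -m creep '[[[10,0,1,0,0,-0.02],[30,0,4,0,0,-0.06],[55,0,7,0,0,-0.1],[80,0,10,0,0,-0.14],[105,0,13,0,0,-0.18],[124,0,15,0,0,-0.22],[134,0,16,0,0,-0.235],[136,0,16,0,0,-0.238],[136,0,16,0,0,-0.238],[136,0,16,0,0,-0.238]]]'; python3 w.py .464 -.211 .125
python3 - <<'E'
from h import *
for n in("top","scene"):
    c=env.capture(n);f=c["frame"];f=f[180:330,260:430] if n=="top" else f[120:340,100:360]
    cv2.imwrite(f"pics/{n}1.png",cv2.resize(f,None,fx=2.6,fy=2.6)[:,:,::-1])
E
```

```text
time_s: 1.92
eef_pos: [0.4625, -0.215, 0.3887]
orientation: [0.775, 0.631, -0.0, 0.0]
wrist_force: [-0.6, -0.4, -0.2]
finger_gap: 0.0004
tips [ 0.4625 -0.2151  0.1897] t 1.9167 F [-0.61 -0.43 -0.18] gap 0.000449749531411667
shift mm [ 4.3  0.6 64.7] rot [-0.0001  0.0003 -0.0086]
```

View pics/scene1.png

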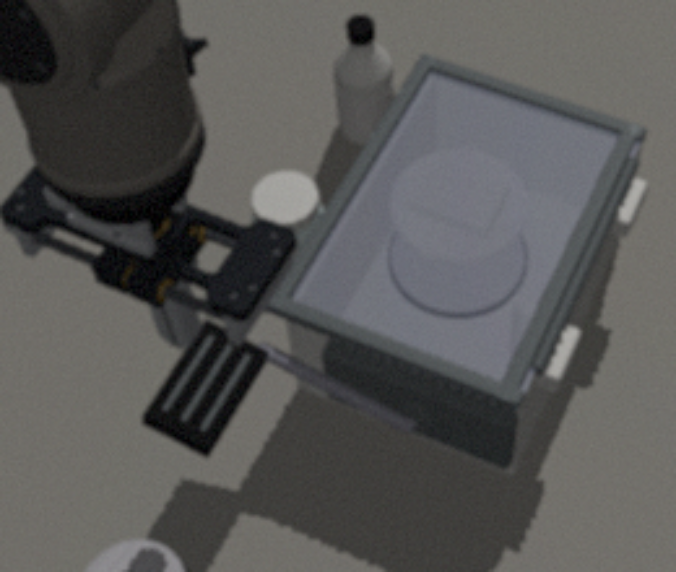

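View pics/top1.png

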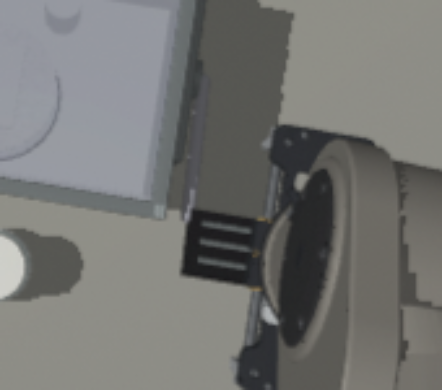

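The gripper's body lies along machine x to the right of the lid, with the tips above the paddle. I'll descend to just above it.

```bash
python3 -m creep '[[[0,0,8,0,0,0],[0,0,20,0,0,0],[0,0,32,0,0,0],[0,0,44,0,0,0],[0,0,52,0,0,0],[0,0,58,0,0,0],[0,0,61,0,0,0],[0,0,62,0,0,0],[0,0,62,0,0,0],[0,0,62,0,0,0]]]'; python3 w.py .464 -.211 .114
python3 - <<'E'
from h import *
for n in("top","scene"):
    c=env.capture(n);f=c["frame"];f=f[180:330,260:430] if n=="top" else f[190:330,100:280]
    cv2.imwrite(f"pics/{n}2.png",cv2.resize(f,None,fx=3.5,fy=3.5)[:,:,::-1])
E
```

```text
time_s: 2.85
eef_pos: [0.463, -0.214, 0.3271]
orientation: [0.775, 0.632, 0.0, 0.0]
wrist_force: [-0.7, -0.3, 0.0]
finger_gap: 0.0004
tips [ 0.4632 -0.214   0.1281] t 2.85 F [-0.71 -0.31  0.03] gap 0.0004042367416735103
shift mm [ 3.1  0.3 14.1] rot [ 0.0006  0.0001 -0.0067]
```

View pics/scene2.png

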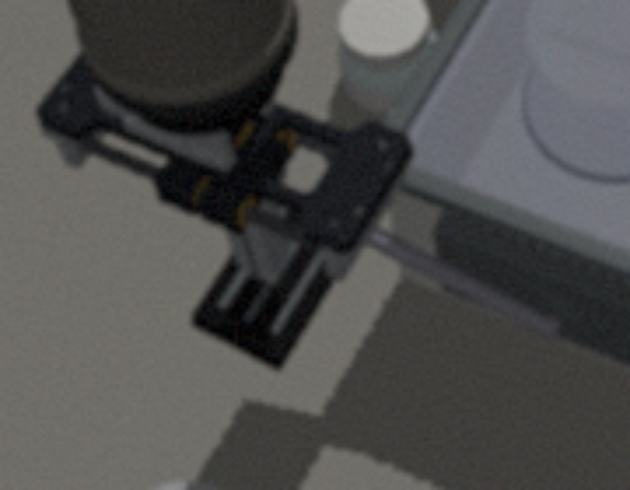

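View pics/top2.png

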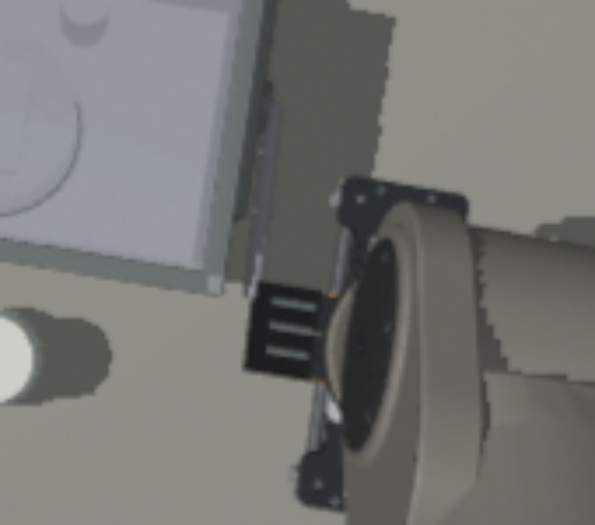

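The closed tips sit above the middle of the paddle. Now I'll touch down slowly.

```bash
python3 -m creep '[[[2,0,2,0,0,0],[2,0,4,0,0,0],[2,0,6,0,0,0],[2,0,8,0,0,0],[2,0,9,0,0,0],[2,0,10,0,0,0],[2,0,11,0,0,0],[2,0,12,0,0,0]]]'; python3 w.py .464 -.211 .114
```

```text
time_s: 3.62
eef_pos: [0.4633, -0.212, 0.3146]
orientation: [0.775, 0.632, 0.0, 0.0]
wrist_force: [0.9, 0.1, -0.5]
finger_gap: 0.0007
tips [ 0.4633 -0.212   0.1156] t 3.6167 F [ 0.89  0.14 -0.55] gap 0.0006536325965140339
shift mm [1.1 0.5 1.6] rot [ 0.0001 -0.0001 -0.0066]
```

```bash
python3 -m creep '[[[0,0,1,0,0,0],[0,0,2,0,0,0],[0,0,3,0,0,0],[0,0,4,0,0,0],[0,0,5,0,0,0],[0,0,6,0,0,0]]]'; python3 w.py .464 -.211 .05
```

```text
time_s: 4.12
eef_pos: [0.4632, -0.2119, 0.3089]
orientation: [0.775, 0.632, -0.0, -0.0]
wrist_force: [-4.1, 1.4, 9.0]
finger_gap: 0.0005
tips [ 0.4631 -0.2119  0.1099] t 4.1167 F [-4.15  1.43  8.97] gap 0.00048038797241671777
shift mm [ 1.1  0.6 59.9] rot [-0.0003  0.0001 -0.0067]
```

In contact: the paddle yields at about 9 N. At the stop the tips should be near z = 0.051, and 0.058 already gives 0.95 rad. I'll press on in stages, following the arc slightly.

```bash
python3 -m creep '[[[0,0,3,0,0,0],[0,-1,6,0,0,0],[0,-1,9,0,0,0],[0,-2,12,0,0,0],[0,-2,15,0,0,0],[0,-3,18,0,0,0],[0,-3,21,0,0,0],[0,-3,24,0,0,0],[0,-4,27,0,0,0],[0,-4,30,0,0,0]]]'; python3 w.py .464 -.211 .053
python3 - <<'E'
from h import *
c=env.capture("scene");cv2.imwrite("pics/scene3.png",cv2.resize(c["frame"][80:340,80:380],None,fx=2.2,fy=2.2)[:,:,::-1])
E
```

```text
time_s: 4.95
eef_pos: [0.4597, -0.2113, 0.2791]
orientation: [0.775, 0.632, 0.0, 0.001]
wrist_force: [-0.4, -0.3, 6.9]
finger_gap: 0.0001
tips [ 0.46   -0.2114  0.0801] t 4.95 F [-0.37 -0.33  6.88] gap 9.92311649627053e-05
shift mm [ 1.1  4.1 27.1] rot [ 0.0014  0.0002 -0.0066]
```

View pics/scene3.png

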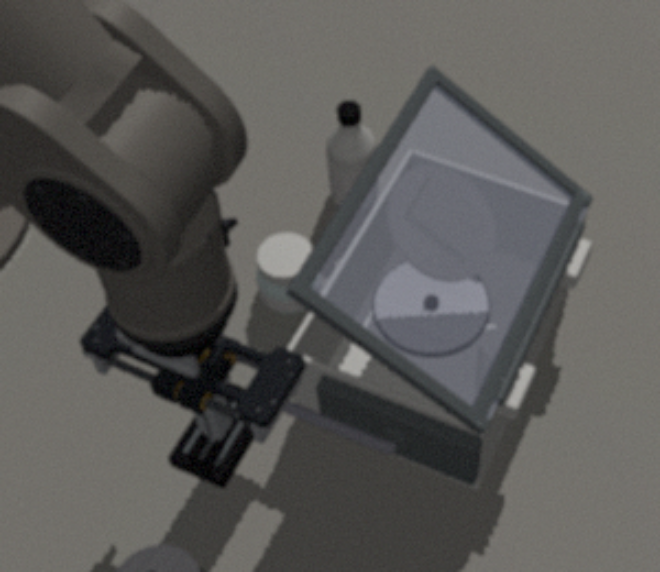

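The lid is half open and the gripper is clear of it. Continuing.

```bash
python3 -m creep '[[[0,0,3,0,0,0],[0,0,6,0,0,0],[0,0,9,0,0,0],[0,0,12,0,0,0],[0,0,15,0,0,0],[0,1,18,0,0,0],[0,1,20,0,0,0],[0,2,22,0,0,0],[0,2,23,0,0,0],[0,2,23,0,0,0]]]'; python3 w.py .464 -.211 .053
```

```text
time_s: 5.83
eef_pos: [0.4612, -0.2116, 0.2555]
orientation: [0.775, 0.632, -0.0, -0.0]
wrist_force: [-2.1, -0.7, 3.5]
finger_gap: 0.0004
tips [ 0.4611 -0.2115  0.0565] t 5.8333 F [-2.05 -0.72  3.49] gap 0.0003927795580238718
shift mm [1.1 2.6 3.5] rot [-0.0006 -0.0001 -0.0066]
```

```bash
python3 -m creep '[[[0,0,1,0,0,0],[0,0,2,0,0,0],[0,0,3,0,0,0],[0,0,3,0,0,0]]]'; python3 w.py .464 -.211 .053
python3 - <<'E'
from h import *
for n in("scene","top"):
    c=env.capture(n);cv2.imwrite(f"pics/{n}4.png",cv2.resize(c["frame"],None,fx=1.4,fy=1.4)[:,:,::-1])
E
```

```text
time_s: 6.17
eef_pos: [0.4614, -0.2116, 0.2526]
orientation: [0.775, 0.632, 0.0, 0.0]
wrist_force: [-1.7, -1.2, 2.9]
finger_gap: 0.0001
tips [ 0.4615 -0.2116  0.0536] t 6.1667 F [-1.69 -1.17  2.87] gap 6.608984464244694e-05
shift mm [1.1 2.4 0.6] rot [ 0.0003 -0.0001 -0.0066]
```

View pics/scene4.png

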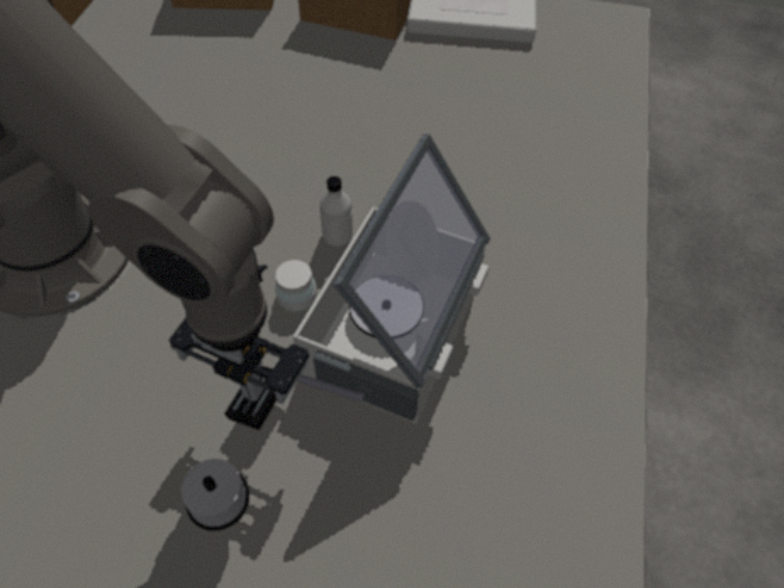

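View pics/top4.png

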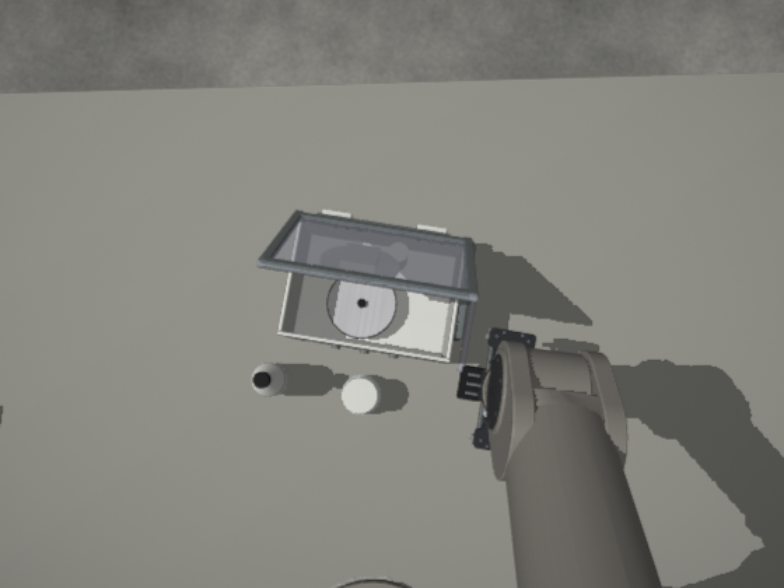

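Run:
```python
from h import *
T=env.capture("top");S=env.capture("scene")
for a,b in(((262,264),(427,138)),((475,297),(340,285))):
    p,e=two(ray(T,a[0]/1.4,a[1]/1.4),ray(S,b[0]/1.4,b[1]/1.4));print(p.round(4),e.round(4),"angle",np.arcsin((p[2]-.127)/.212))
```

```text
[0.6412 0.1218 0.2933] 0.0061 angle 0.9015378479274351
[ 0.5884 -0.158   0.2935] 0.0053 angle 0.9032533582573716
```

Lid angle estimates of 0.90–1.01 are too close to the limit, so I'll press on toward the hard stop and watch the force.

```bash
python3 -m creep '[[[0,0,1,0,0,0],[0,0,1.5,0,0,0],[0,0,2,0,0,0],[0,0,2,0,0,0]]]'; python3 w.py .464 -.211 .05
```

```text
time_s: 6.7
eef_pos: [0.4615, -0.2116, 0.2507]
orientation: [0.775, 0.632, 0.0, 0.0]
wrist_force: [0.9, -0.3, 3.3]
finger_gap: 0.0001
tips [ 0.4616 -0.2116  0.0517] t 6.7 F [ 0.86 -0.34  3.3 ] gap 0.00012742572372589065
shift mm [1.1 2.3 1.7] rot [ 0.0006 -0.     -0.0065]
```

```bash
python3 -m creep '[[[0,0,0.5,0,0,0],[0,0,1,0,0,0],[0,0,1.5,0,0,0],[0,0,1.5,0,0,0]]]'; python3 w.py .464 -.211 .05
```

```text
time_s: 7.03
eef_pos: [0.4614, -0.2115, 0.2491]
orientation: [0.775, 0.632, 0.0, -0.0]
wrist_force: [1.2, -0.8, 2.9]
finger_gap: 0.0002
tips [ 0.4614 -0.2115  0.0501] t 7.0333 F [ 1.18 -0.8   2.91] gap 0.00024585536338997345
shift mm [1.  2.5 0.1] rot [ 0.0001 -0.0001 -0.0066]
```

```bash
python3 -m creep '[[[0,0,0.5,0,0,0],[0,0,1,0,0,0],[0,0,1.5,0,0,0],[0,0,1.5,0,0,0]]]'; python3 w.py .464 -.211 .05
```

```text
time_s: 7.37
eef_pos: [0.4613, -0.2115, 0.2475]
orientation: [0.775, 0.632, -0.0, -0.0]
wrist_force: [0.8, -0.5, 2.9]
finger_gap: 0.0005
tips [ 0.4612 -0.2114  0.0485] t 7.3667 F [ 0.78 -0.54  2.94] gap 0.0004520886495216305
shift mm [ 1.   2.6 -1.5] rot [-0.0003 -0.0002 -0.0065]
```

```bash
python3 -m creep '[[[0,0,0.5,0,0,0],[0,0,1,0,0,0],[0,0,1,0,0,0]]]'; python3 w.py .464 -.211 .05
```

```text
time_s: 7.62
eef_pos: [0.4613, -0.2115, 0.2465]
orientation: [0.775, 0.632, -0.0, -0.0]
wrist_force: [1.0, 0.5, 3.2]
finger_gap: 0.0006
tips [ 0.4612 -0.2115  0.0475] t 7.6167 F [1.03 0.5  3.17] gap 0.0005525451381234418
shift mm [ 1.   2.6 -2.5] rot [-0.0003 -0.0001 -0.0065]
```

```bash
python3 -m creep '[[[0,0,0.5,0,0,0],[0,0,1,0,0,0],[0,0,1.5,0,0,0],[0,0,1.5,0,0,0]]]'; python3 w.py .464 -.211 .05
python3 - <<'E'
from h import *
c=env.capture("scene");cv2.imwrite("pics/scene5.png",cv2.resize(c["frame"][80:310,140:360],None,fx=2.5,fy=2.5,interpolation=2)[:,:,::-1])
c=env.capture("top");cv2.imwrite("pics/top5.png",cv2.resize(c["frame"][140:300,175:375],None,fx=3.5,fy=3.5,interpolation=2)[:,:,::-1])
E
```

```text
time_s: 7.95
eef_pos: [0.4614, -0.2115, 0.2457]
orientation: [0.775, 0.632, -0.0, 0.0]
wrist_force: [-2.7, 1.7, 16.8]
finger_gap: 0.0004
tips [ 0.4615 -0.2116  0.0467] t 7.95 F [-2.68  1.72 16.79] gap 0.0004355907815809967
shift mm [ 1.   2.4 -3.3] rot [ 0.0002  0.0002 -0.0066]
```

View pics/scene5.png

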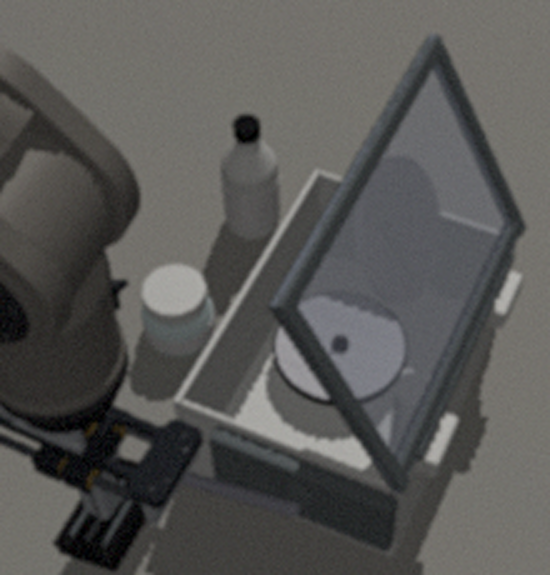

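View pics/top5.png

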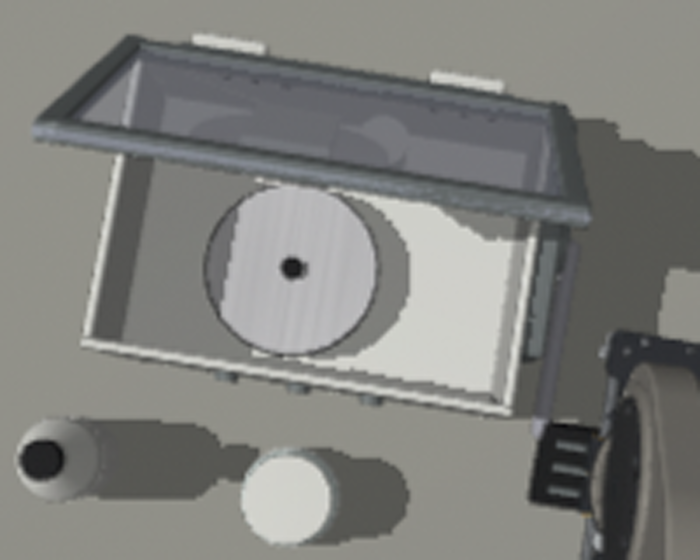

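The hard stop is reached: the force rose to 17 N at tip z = 0.047 and the lid is wide open. I'll back off 1 mm and hold for more than 2 s.

```bash
python3 -m creep '[[[0,0,-0.5,0,0,0],[0,0,-1,0,0,0],[0,0,-1,0,0,0],[0,0,-1,0,0,0],[0,0,-1,0,0,0],[0,0,-1,0,0,0],[0,0,-1,0,0,0],[0,0,-1,0,0,0],[0,0,-1,0,0,0],[0,0,-1,0,0,0]]]'; python3 w.py .464 -.211 .05
```

```text
time_s: 8.88
eef_pos: [0.4613, -0.2116, 0.2461]
orientation: [0.775, 0.632, -0.0, -0.0]
wrist_force: [1.3, 0.2, 2.4]
finger_gap: 0.0006
tips [ 0.4613 -0.2115  0.0471] t 8.8833 F [1.34 0.19 2.35] gap 0.0005503880029220159
shift mm [ 1.1  2.5 -2.9] rot [-0.0001 -0.0001 -0.0066]
```

```bash
for i in 1 2; do python3 -m creep '[[[0,0,0,0,0,0],[0,0,0,0,0,0],[0,0,0,0,0,0],[0,0,0,0,0,0],[0,0,0,0,0,0],[0,0,0,0,0,0],[0,0,0,0,0,0],[0,0,0,0,0,0],[0,0,0,0,0,0],[0,0,0,0,0,0]]]'; done; python3 w.py .464 -.211 .05
```

```text
time_s: 9.72
eef_pos: [0.4613, -0.2115, 0.2462]
orientation: [0.775, 0.632, 0.0, -0.0]
wrist_force: [-0.1, -0.8, 2.8]
finger_gap: 0.0005
time_s: 10.55
eef_pos: [0.4613, -0.2115, 0.2462]
orientation: [0.775, 0.632, 0.0, -0.0]
wrist_force: [1.0, 0.6, 2.8]
finger_gap: 0.0005
tips [ 0.4613 -0.2115  0.0472] t 10.55 F [1.   0.59 2.78] gap 0.000454274745768647
shift mm [ 1.1  2.5 -2.8] rot [-0.0001 -0.0001 -0.0066]
```

```bash
python3 -m creep '[[[0,0,0,0,0,0],[0,0,0,0,0,0],[0,0,0,0,0,0],[0,0,0,0,0,0],[0,0,0,0,0,0],[0,0,0,0,0,0],[0,0,0,0,0,0],[0,0,0,0,0,0],[0,0,0,0,0,0],[0,0,0,0,0,0]]]'; python3 -m creep '[[[0,0,-1,0,0,0],[0,0,-2,0,0,0],[0,0,-4,0,0,0],[0,0,-6,0,0,0],[0,-1,-8,0,0,0],[0,-1,-10,0,0,0],[0,-1,-12,0,0,0],[0,-2,-14,0,0,0],[0,-2,-16,0,0,0],[0,-2,-18,0,0,0]]]'; python3 w.py .464 -.211 .11
```

```text
time_s: 11.38
eef_pos: [0.4613, -0.2115, 0.2462]
orientation: [0.775, 0.632, 0.0, -0.0]
wrist_force: [0.9, 0.5, 2.4]
finger_gap: 0.0004
time_s: 12.22
eef_pos: [0.4594, -0.2112, 0.2645]
orientation: [0.775, 0.632, 0.0, 0.0]
wrist_force: [-1.9, 0.1, 4.2]
finger_gap: -0.0
tips [ 0.4595 -0.2112  0.0655] t 12.2167 F [-1.92  0.08  4.24] gap -6.109244316650263e-06
shift mm [  1.1   4.5 -44.5] rot [ 0.0003  0.     -0.0066]
```

```bash
python3 -m creep '[[[0,0,-2,0,0,0],[0,0,-4,0,0,0],[0,0,-6,0,0,0],[0,0,-8,0,0,0],[0,0,-10,0,0,0],[0,0,-12,0,0,0],[0,0,-14,0,0,0],[0,1,-16,0,0,0],[0,1,-18,0,0,0],[0,1,-20,0,0,0]]]'; python3 w.py .464 -.211 .11
```

```text
time_s: 13.05
eef_pos: [0.4604, -0.2114, 0.2844]
orientation: [0.775, 0.632, 0.0, 0.0]
wrist_force: [-1.7, 0.7, 5.4]
finger_gap: 0.0007
tips [ 0.4604 -0.2113  0.0854] t 13.05 F [-1.65  0.69  5.38] gap 0.000726657863877203
shift mm [  1.1   3.5 -24.6] rot [ 0.0001 -0.     -0.0066]
```

```bash
python3 -m creep '[[[0,0,-2,0,0,0],[0,1,-4,0,0,0],[0,1,-6,0,0,0],[0,1,-8,0,0,0],[0,2,-10,0,0,0],[0,2,-12,0,0,0],[0,2,-14,0,0,0],[0,3,-16,0,0,0],[0,3,-17,0,0,0],[0,3,-18,0,0,0]]]'; python3 w.py .464 -.211 .11
```

```text
time_s: 13.88
eef_pos: [0.4637, -0.212, 0.3026]
orientation: [0.775, 0.632, 0.0, 0.0]
wrist_force: [0.3, -0.3, 5.6]
finger_gap: 0.0005
tips [ 0.4639 -0.212   0.1036] t 13.8833 F [ 0.26 -0.33  5.62] gap 0.0005308086343091671
shift mm [ 1.   0.1 -6.4] rot [ 0.0011 -0.     -0.0065]
```

```bash
python3 -m creep '[[[0,0,-1,0,0,0],[0,0,-2,0,0,0],[0,0,-3,0,0,0],[0,0,-4,0,0,0],[0,0,-5,0,0,0],[0,0,-6,0,0,0],[0,0,-7,0,0,0],[0,0,-8,0,0,0]]]'; python3 w.py .464 -.211 .115
```

```text
time_s: 14.55
eef_pos: [0.4646, -0.2121, 0.3111]
orientation: [0.775, 0.632, 0.001, 0.002]
wrist_force: [3.9, -1.8, 4.9]
finger_gap: 0.0006
tips [ 0.4653 -0.2122  0.1121] t 14.55 F [ 3.94 -1.81  4.91] gap 0.0005633950430082081
shift mm [ 0.9 -0.7 -2.9] rot [ 0.0039  0.0001 -0.0062]
```

```bash
python3 -m creep '[[[0,0,-0.5,0,0,0],[0,0,-1,0,0,0],[0,0,-1.5,0,0,0],[0,0,-2,0,0,0]]]'; python3 w.py .464 -.211 .115
```

```text
time_s: 14.88
eef_pos: [0.4646, -0.2121, 0.3131]
orientation: [0.775, 0.632, 0.001, 0.002]
wrist_force: [5.3, -1.0, 5.3]
finger_gap: 0.0002
tips [ 0.4654 -0.2123  0.1142] t 14.8833 F [ 5.31 -0.99  5.26] gap 0.0002315843463624086
shift mm [ 0.9 -0.8 -0.9] rot [ 0.0041  0.0001 -0.0062]
```

```bash
python3 -m creep '[[[0,0,-0.5,0,0,0],[0,0,-1,0,0,0],[0,0,-1,0,0,0]]]'; python3 w.py .464 -.211 .115
```

```text
time_s: 15.13
eef_pos: [0.464, -0.212, 0.3137]
orientation: [0.775, 0.632, 0.001, 0.001]
wrist_force: [5.1, -2.4, 5.5]
finger_gap: 0.0011
tips [ 0.4644 -0.2121  0.1147] t 15.1333 F [ 5.11 -2.35  5.54] gap 0.0010785471861119752
shift mm [ 1.  -0.2 -0.3] rot [ 0.0022 -0.     -0.0064]
```

```bash
python3 -m creep '[[[0,0,-0.5,0,0,0],[0,0,-1,0,0,0],[0,0,-1,0,0,0]]]'; python3 w.py .464 -.211 .115
```

```text
time_s: 15.38
eef_pos: [0.4631, -0.2119, 0.3141]
orientation: [0.775, 0.632, -0.0, -0.0]
wrist_force: [1.4, -0.8, 2.7]
finger_gap: 0.0003
tips [ 0.4631 -0.2119  0.1151] t 15.3833 F [ 1.42 -0.82  2.65] gap 0.0003451230309220161
shift mm [1.1 0.6 0.1] rot [-0.0005 -0.0001 -0.0066]
```

```bash
python3 -m creep '[[[0,0,-0.2,0,0,0],[0,0,-0.4,0,0,0],[0,0,-0.6,0,0,0],[0,0,-0.6,0,0,0]]]'; python3 w.py .464 -.211 .115
```

```text
time_s: 15.72
eef_pos: [0.463, -0.2119, 0.3145]
orientation: [0.775, 0.632, -0.0, -0.0]
wrist_force: [0.1, 0.1, 0.1]
finger_gap: 0.0002
tips [ 0.4627 -0.2118  0.1155] t 15.7167 F [0.09 0.14 0.06] gap 0.00019383364951671296
shift mm [1.1 0.8 0.5] rot [-0.0011 -0.0001 -0.0067]
```

```bash
python3 -m creep '[[[0,0,-0.2,0,0,0],[0,0,-0.4,0,0,0],[0,0,-0.6,0,0,0],[0,0,-0.6,0,0,0]]]'; python3 w.py .464 -.211 .115
python3 - <<'E'
from h import *
c=env.capture("scene");cv2.imwrite("pics/scene6.png",cv2.resize(c["frame"][80:310,140:360],None,fx=2.5,fy=2.5,interpolation=2)[:,:,::-1])
E
```

```text
time_s: 16.05
eef_pos: [0.4633, -0.2119, 0.3154]
orientation: [0.775, 0.632, -0.0, -0.0]
wrist_force: [0.3, -0.6, -0.2]
finger_gap: 0.0003
tips [ 0.4632 -0.2119  0.1164] t 16.05 F [ 0.34 -0.59 -0.19] gap 0.00025853278236055374
shift mm [1.1 0.5 1.4] rot [-0.0001 -0.0001 -0.0066]
```

View pics/scene6.png

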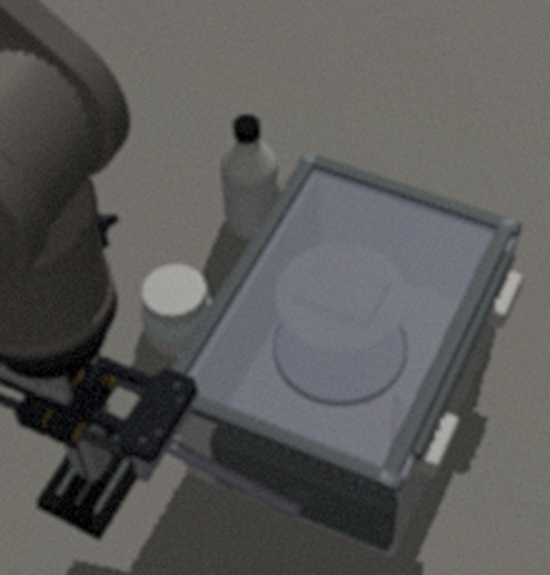

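The contact force has faded to zero at the top, and the lid is fully shut. I'll lift straight up and compare with the first picture.

```bash
python3 -m creep '[[[0,0,-1,0,0,0],[0,0,-3,0,0,0],[0,0,-8,0,0,0],[0,0,-18,0,0,0],[0,0,-30,0,0,0],[0,0,-45,0,0,0],[0,0,-60,0,0,0],[0,0,-75,0,0,0],[0,0,-85,0,0,0],[0,0,-90,0,0,0]]]'; python3 -m creep '[[[-20,0,0,0,0,0],[-50,0,0,0,0,0],[-80,0,0,0,0,0],[-110,0,0,0,0,0],[-140,0,0,0,0,0],[-165,0,0,0,0,0],[-178,0,0,0,0,0],[-180,0,0,0,0,0],[-180,0,0,0,0,0],[-180,0,0,0,0,0]]]'; python3 w.py .464 -.211 .115
python3 - <<'E'
from h import *
for n in("top","scene"):
    c=env.capture(n);cv2.imwrite(f"pics/{n}7.png",c["frame"][:,:,::-1])
    a=cv2.cvtColor(cv2.imread(f"pics/{n}0.png"),6).astype(int);b=cv2.cvtColor(c["frame"],7).astype(int)
    cv2.imwrite(f"pics/d_{n}.png",np.clip(128+2*(b-a),0,255).astype(np.uint8))
E
```

```text
time_s: 16.93
eef_pos: [0.4635, -0.212, 0.4074]
orientation: [0.775, 0.632, 0.001, 0.001]
wrist_force: [-0.5, 0.4, -0.1]
finger_gap: 0.0003
time_s: 17.77
eef_pos: [0.4277, -0.387, 0.4052]
orientation: [0.774, 0.633, 0.0, -0.0]
wrist_force: [-0.2, -0.1, 0.0]
finger_gap: 0.0005
tips [ 0.4277 -0.3869  0.2062] t 17.7667 F [-0.21 -0.08  0.02] gap 0.00045868292833641693
shift mm [179.7   0.5  91.4] rot [-0.0002 -0.0007 -0.0053]
```

View pics/d_top.png

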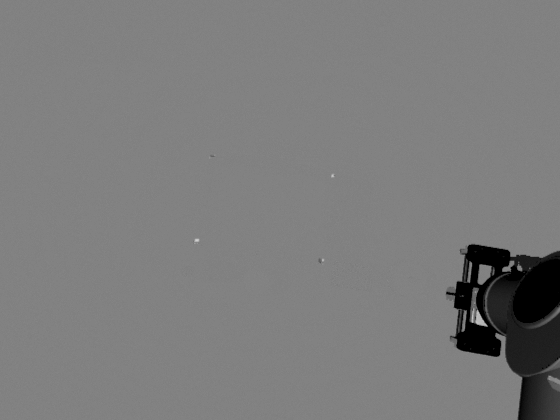

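View pics/scene7.png

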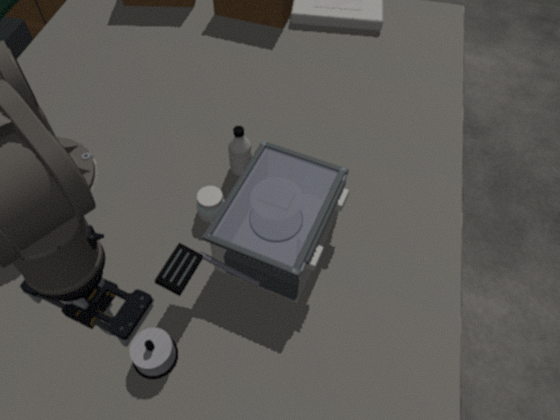

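View pics/d_scene.png

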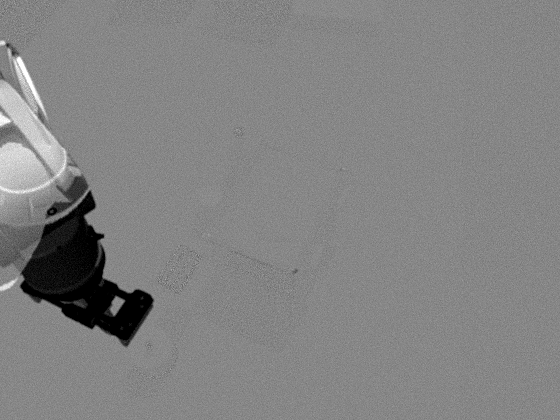

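The difference images show only the arm, plus tiny specks at the lid's corners, so the lid is shut and the paddle is up. The bottle (239,150), jar (210,200) and spindle (153,350) are unmoved.

```bash
python3 -c "
from workcell import env
print(env.finish_job(), env.state()['time_s'])"
```

```text
the job is handed in; nothing more can be done
the job is handed in; nothing more can be done
```

I pressed the paddle down with the closed fingertips until it hit the hard stop (about 17 N at the stop). I then backed off about half a millimetre and held the lid wide open for about 3.4 s. I let the lever up at 24 mm/s or less, slowing near the top, which is about 0.4 rad/s at the lid. I followed it until the contact force fell to zero, lifted straight off, and handed in at about 18 s of the 42 s allowed.

- **Last checks:** Before/after pictures show the lid shut, the paddle up, and the bottle, jar and spindle unmoved, with no force on the wrist. The only differences besides the arm were tiny specks at the lid's corners.
- **Disagreements:** Partway down, my camera estimates of the lid angle were 0.90 to 1.01 rad, against about 1.05 expected from the fingertip height. I therefore pressed on to the hard stop, which came about 4 mm lower than I had worked out. I did not measure the lid angle again at the stop; that it was wide open rests on the stop and the picture.

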